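# Index the soap press and hold its head open

### The arm

A 6-joint arm with a two-finger parallel gripper is mounted at the origin on the work surface. World frame = base frame: x ahead of the robot, y to its left, z up, the work surface at z = 0. Lengths are in m, angles in rad, forces in N, time in s.
With the tool pointing down it reaches from about 0.375 to 0.9 m from the base axis. Payload 3.1 kg.
Tool frame: the origin (TCP) lies midway between the tips of the shut fingers; the grasp point (between the pads) lies 19 mm behind it; z points along the fingers, y is the line along which they close (so a half turn about z gives the same grasp; the last joint's range is limited). The gripper opens to 85 mm and grips with 20 to 120 N. Pads are 22 mm wide; open, the fingers measure 114 mm over their backs; the gripper's body (76 mm by 85 mm) begins 54 mm behind the grasp point. The pads swing forward as they close: fully open they stand 13 mm farther back than shut.
Start: joints at [0.996, 0.527, 1.433, -0, 1.181, -0.178], TCP at [0.242, 0.576, 0.198] pointing down, gripper open.
Joint ranges: [-3.08, 3.08], [-0.75, 2.2], [0.22, 2.44], [-1.43, 4.57], [0, 2.65], [-2.85, 2.85]. Speed limits (rad/s): [2.79, 2.79, 3.14, 3.14, 3.14, 3.14].

### API

Orientations are given as a unit quaternion [x, y, z, w].
In Python, from station import manip gives the robot as it stands. The module is installed in compiled form; this text tells all that it offers.
- The arm moves only by the tool apply_moves, never from a script. Its arguments are lists of equal length, an entry for each row: "claw": the gripper's target within -1 to 1 (fully open at 1, half-way at 0, shut at -1); "travel": the shift along the tool's x, y, z scaled (see below), a list of three; "turn": the turn, a rotation vector about the tool's x, y, z scaled (see below), a list of three. In form: {"claw": [claw, ...], "travel": [[dx, dy, dz], ...], "turn": [[rx, ry, rz], ...]}. A call has 1 to 5 rows; each row is the pose to reach, as a shift and turn from the pose commanded when the call began, along the tool's axes at that moment, turning the shorter way round; what a row does not reach only later rows make up. The controller multiplies each number of a shift by 800 mm and each number of a turn by 180 degrees. A row lasts 1/12 s, in which the tool goes at most 41.7 mm and 7.16 degrees, less where a joint would pass 70% of its speed; a pose out of reach is approached as far as the arm can. A call with a number of a shift or a turn outside -1 to 1 is refused whole. A call with a gripper value outside its range is refused whole. The fingers move at their own pace and stop on an object; "newtons" is the grip in N (left out, the last holds). Time passes only in rows, so rows that repeat a pose let the fingers close. It gives the time, the measured TCP pose, the force, the opening and the grip force at its end, in the units of the state.
- manip.sense(): the state, without advancing time (a new reading comes with each control period).
- manip.snapshot(name): name is "scene" or "top" or "wrist"; returns a dict with "pixels" (480x640x3 uint8, red, green, blue), "depth" (480x640 float32, m along the optical axis (not along the pixel's ray), 0 where there is no reading), "intrinsics" (3x3 intrinsics, pixels), "k1" (the pictures are not rectified: a ray, as slopes to the right and down, at radius r is drawn at 1 + k1 r^2 times it, then the intrinsics apply), "R" (3x3) and "t" (3): a world point X has camera coordinates R X + t. Camera axes: x right, y down, z forward; pixel columns grow to the right and rows downward; lengths in m; the calibration is good to about 2 mm. A picture is of the moment at which its call begins.
- manip.sign_off(): hands the job in; it is judged then, once.
The state is a dict: "t": time; "q": joint angles; "qd": joint speeds; "tau": joint torques, N m; "tcp_pos": TCP position; "tool_rot": TCP orientation; "force": force on the tool from outside, world axes, zero at the start; "ft_torque": the same for the moment, N m; "finger_gap": opening from 0.0 (shut) to 1.0 (fully open); "gripper_force": force on a finger pad.
Only numpy, scipy, OpenCV 4.12 (cv2) and the standard library are available. Lean on these libraries where they do the work, as an engineer would, in place of code of your own. Each camera call takes 0.05 s, during which the arm holds its last target. There are 200 camera calls.

### The job

The last bar of the run has been stamped: turn the press's rotary table one position clockwise, seen from above, so that it clicks home in its detent with the empty nest under the die. Then pull the head's spring latch out sideways, lift the head off its ball post so that its nose is at least 100 mm up, and finish while still holding it raised and still, so that the die can be wiped. Keep the soap bars in their nests, do not let the head drop, and leave the other things on the counter alone.

Things in the scene. Friction and masses are not known exactly. Their poses are not given: they have to be found in the camera images.
- press: Grey-green bench press for stamping soap, fixed; cast base 380 x 340 mm. Origin on the counter, z up. x runs along the hinged head from its nose (-x, towards the robot) to its hinge (+x); y points to the rotary table's side, -y to the latch's side. Turned up to 0.3 rad either way. 'In the press frame' below means mm along these axes from this origin.
- ball (a point): Centre of the ball on the post under the head's nose, fixed, at (-140, 0, 130) in the press frame: steel, 40 mm in diameter, flat underside, thin neck. The hinged head is a beam 34 mm wide with its top at height 160, along y = 0 from x = -167 to 167; its round palm knob over (0, 0), 46 mm in diameter, reaches height 212.
- table_axis (a point): The rotary table's upright axis at its top face, at (0, 90, 55) in the press frame, axes as the press. The aluminium table, 270 mm in diameter, has six nests 60 degrees apart at radius 90 mm: five hold soap bars (tops at height 79), one is empty. The nest under the die lies towards -y of the axis. Six upright index pins stand between the nests.
- index_pin (a point): The index pin that at the start stands straight towards -x of the table's axis (press frame): upright steel, 14 mm in diameter, at radius 122 mm, top at height 118. This point is on its axis at height 105: pinch it here from above and lead it round; fingertips no lower than height 84 clear the bars. It turns with the table; five like it follow every 60 degrees.
- turntable (a joint): Turn of the rotary table, rad, clockwise from above positive, 0 at the start. A spring roller detent holds it every 60 degrees: one position on is 1.047. Leaving or entering a position takes 5 to 10 N at an index pin; between them it turns freely; within about 3 degrees of a position the detent draws it home once let go.
- hinge_pin (a point): Centre of the head's level hinge pin at (150, 0, 145) in the press frame, fixed to the press. The head turns about the press's y axis through this point.
- head_arm (a joint): Lift of the hinged head about its hinge pin, rad: 0 down with its socket on the ball, growing as the nose rises, limit 1.05. The nose is 290 mm from the hinge, so 0.35 rad is a rise of 100 mm. Its weight at the nose is 4 to 7 N and it falls if let go. With the latch in, it cannot be lifted.
- latch (a joint): Travel of the spring latch out sideways, m: 0 in (jaw under the ball), end stop 0.016. It must be over 0.008 out for the jaw to clear the ball. The spring pushes back with 5 N at 0, 11 N at the end stop, and closes it when let go. The latch rides on the head: lifting by the latch lifts the head.
- latch_grip (a point): Grip point inside the latch's upright black pull plate, at (-140, -66, 188) in the press frame when latched, 22 mm below the plate's top edge. The plate is 12 mm thick along y, 30 mm wide along x; what stands near it is no higher than 160. Pull along the press's -y to unlatch. Axes: those of the press with the head down; they tilt with the head.
- nest_bar0: One of the five stamped cream soap bars seated in the table's nests, 58 x 38 x 24 mm; origin at the centre of its underside. It rides with the table; keep it in its nest.
- nest_bar1: One of the five stamped cream soap bars seated in the table's nests, 58 x 38 x 24 mm; origin at the centre of its underside. It rides with the table; keep it in its nest.
- nest_bar2: One of the five stamped cream soap bars seated in the table's nests, 58 x 38 x 24 mm; origin at the centre of its underside. It rides with the table; keep it in its nest.
- nest_bar3: One of the five stamped cream soap bars seated in the table's nests, 58 x 38 x 24 mm; origin at the centre of its underside. It rides with the table; keep it in its nest.
- nest_bar4: One of the five stamped cream soap bars seated in the table's nests, 58 x 38 x 24 mm; origin at the centre of its underside. It rides with the table; keep it in its nest.
- loose_bar: Bystander: an unstamped cream soap bar 58 x 38 x 24 mm on the counter beside the table; origin under its centre.
- spare_die: Bystander: a spare stamping die, brass and steel block 62 x 42 mm with an upright shank, 39 mm high, on the counter beside the latch side of the press; origin under its centre.
- brush: Bystander: a brush lying on the counter on the latch side of the press.
- spanner: Bystander: an open-ended spanner lying on the counter to the robot's right.
- jar: Bystander: a glass jar 70 mm in diameter, 85 mm high, to the robot's right; origin under its centre.
- cleaner: Bystander: a white bottle 60 mm in diameter, 150 mm high, to the robot's left; origin under its centre.
- bowl: Bystander: an empty dark teal bowl 150 mm across, 60 mm high, to the robot's left; origin under its centre.
Mind the look-alikes: they are no part of the job. What is shaped like the nest_bar1 but turquoise is not meant.

How it is judged:
On the way, in this order (a step that is already met when the one before it is completed fails the run):
1. the table is one position clockwise on, home in its detent, with the head still down and latched (value of joint turntable between 0.987197 and 1.1072 rad and value of joint head_arm below 0.05 rad and value of joint latch below 0.006 m), for 0.2 s.
2. the latch is drawn out sideways with the head still down (value of joint latch above 0.0065 m and value of joint head_arm below 0.06 rad), for 0.04 s.
3. the head's nose is raised (value of joint head_arm above 0.32 rad), for 0.2 s.
At the end, for the whole second after the job is handed in: The head is held up by the gripper (fingers pressing on the head or its latch with over 1 N), its hinge at 0.32 rad or more (nose about 93 mm up) and moving slower than 0.05 rad/s; the table is within 0.06 rad of one position clockwise from its start; all five bars lie in their nests (value of joint head_arm above 0.32 rad and velocity of joint head_arm between -0.05 and 0.05 rad/s and contact force between the fingers and head_arm above 1 N and value of joint turntable between 0.987197 and 1.1072 rad and z of nest_bar0 in the frame of press between 0.05 and 0.062 m and horizontal distance between nest_bar0 and table_axis between 0.075 and 0.105 m and z of nest_bar1 in the frame of press between 0.05 and 0.062 m and horizontal distance between nest_bar1 and table_axis between 0.075 and 0.105 m and z of nest_bar2 in the frame of press between 0.05 and 0.062 m and horizontal distance between nest_bar2 and table_axis between 0.075 and 0.105 m and z of nest_bar3 in the frame of press between 0.05 and 0.062 m and horizontal distance between nest_bar3 and table_axis between 0.075 and 0.105 m and z of nest_bar4 in the frame of press between 0.05 and 0.062 m and horizontal distance between nest_bar4 and table_axis between 0.075 and 0.105 m); the arm keeps its last pose, push and grip.
It fails at once if a thing on the counter is pushed more than 20 mm or knocked over (distance of any of loose_bar, spare_die, brush, spanner, cleaner, bowl, jar from where it was at the start of the episode above 0.02 m or angle between any of cleaner, jar, bowl, spare_die's own z axis and vertical above 0.5 rad).
It fails at once if a soap bar comes out of its nest (not (z of nest_bar0 in the frame of press above 0.05 m) or not (z of nest_bar0 in the frame of press below 0.062 m) or not (horizontal distance between nest_bar0 and table_axis below 0.105 m) or not (horizontal distance between nest_bar0 and table_axis above 0.075 m) or not (z of nest_bar1 in the frame of press above 0.05 m) or not (z of nest_bar1 in the frame of press below 0.062 m) or not (horizontal distance between nest_bar1 and table_axis below 0.105 m) or not (horizontal distance between nest_bar1 and table_axis above 0.075 m) or not (z of nest_bar2 in the frame of press above 0.05 m) or not (z of nest_bar2 in the frame of press below 0.062 m) or not (horizontal distance between nest_bar2 and table_axis below 0.105 m) or not (horizontal distance between nest_bar2 and table_axis above 0.075 m) or not (z of nest_bar3 in the frame of press above 0.05 m) or not (z of nest_bar3 in the frame of press below 0.062 m) or not (horizontal distance between nest_bar3 and table_axis below 0.105 m) or not (horizontal distance between nest_bar3 and table_axis above 0.075 m) or not (z of nest_bar4 in the frame of press above 0.05 m) or not (z of nest_bar4 in the frame of press below 0.062 m) or not (horizontal distance between nest_bar4 and table_axis below 0.105 m) or not (horizontal distance between nest_bar4 and table_axis above 0.075 m)).
It fails at once if the head is let drop (velocity of joint head_arm below -1.2 rad/s).
It fails at once if the table is turned the wrong way or past the next position (value of joint turntable below -0.3 rad or value of joint turntable above 1.4 rad).
It also fails if it takes over 56 s, if anything falls off the work surface, if the arm or the gripper's body presses on something with over 40 N, if the wrist force passes 120 N, or if a joint passes its speed limit or range.

## Working session

There is one attempt and no reset: what is moved stays moved. The work goes in short steps, Python scripts to look and compute and a tool call to move; the robot and the scene stay as the last step left them, time stands still between calls to the robot, and variables do not carry over. Pictures are saved under pics/ and viewed, at most 10 in all, crops included, and the job is handed in when it is done.

Besides the shell and the picture viewer there is one more tool, called after "Request:" as name(argument=value, ...) on one line, values as JSON. apply_moves: Moves the arm, as the interface text tells. Shifts and turns lie within -1 to 1; 1 stands for 800 mm of shift or 180 degrees of turn. Its arguments: {"type":"object","properties":{"claw":{"type":"array","items":{"type":"number"}},"travel":{"type":"array","items":{"type":"array","items":{"type":"number"}}},"turn":{"type":"array","items":{"type":"array","items":{"type":"number"}}},"newtons":{"type":"number"}},"required":["claw","travel","turn"]}

```bash
mkdir -p pics; cat > h.py <<'E'
import numpy as np, cv2, pickle
from station import manip
def snap(n,f):
    s=manip.snapshot(n); pickle.dump(s,open(f+'.pkl','wb')); cv2.imwrite(f'pics/{f}.png',s['pixels'][:,:,::-1]); return s
def cloud(s):
    h,w=s['depth'].shape; u,v=np.meshgrid(np.arange(w),np.arange(h))
    p=np.stack([u,v],-1).reshape(-1,1,2).astype(np.float64)
    r=cv2.undistortPoints(p,np.array(s['intrinsics'],float),np.array([s['k1'],0,0,0,0.])).reshape(h,w,2)
    d=s['depth'][...,None]
    c=np.concatenate([r*d,d],-1)
    return (c-np.array(s['t']))@np.array(s['R'])
E
python3 - <<'E'
from h import *
for n in('scene','top'): snap(n,n+'0')
print(manip.sense())
E
```

```text
{'t': 0.1, 'q': array([ 9.95510746e-01,  5.28359329e-01,  1.43380195e+00,  2.45341133e-06,
        1.18144711e+00, -1.78516866e-01]), 'qd': array([ 0.00156707, -0.00130033, -0.00348174, -0.00161064,  0.00031614,
        0.00208216]), 'tau': array([ 7.68757818e-04, -4.43306494e+01, -1.78585947e+01, -1.69889049e-04,
        3.88453191e-03, -1.70020763e-05]), 'tcp_pos': array([0.24110002, 0.57582668, 0.19753126]), 'tool_rot': array([ 1.97085992e-01,  9.80385687e-01, -9.36709835e-04, -3.71992319e-04]), 'force': array([ 0.75578505, -0.18530487, -0.16174633]), 'ft_torque': array([ 0.01117078, -0.03759527, -0.01034357]), 'gripper_force': 0.0, 'finger_gap': 1.0002981678205762}
```

View pics/top0.png

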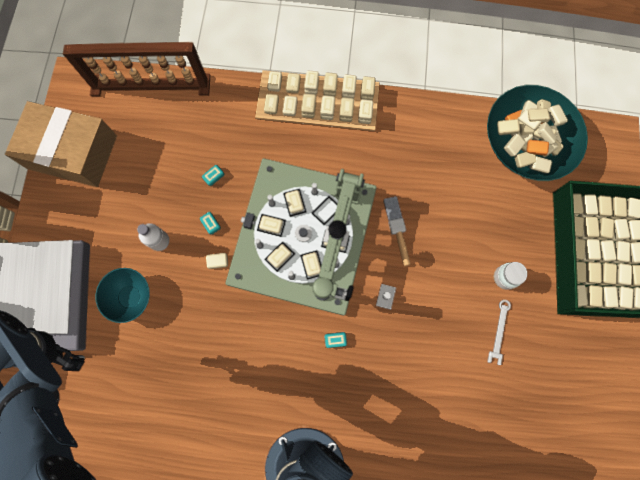

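View pics/scene0.png

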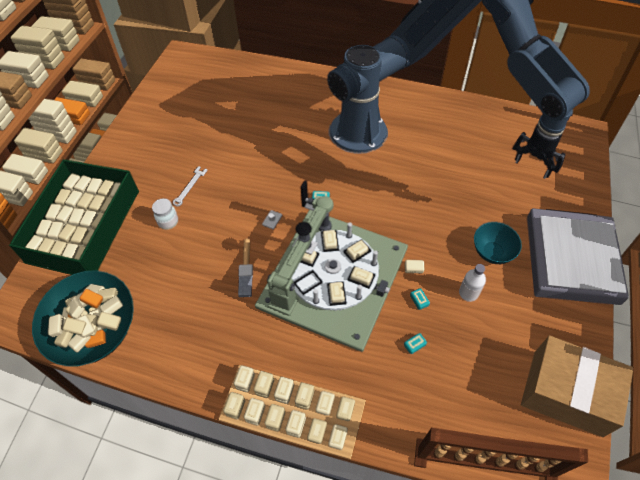

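The top view shows the press base with corners at about (262,160), (375,186), (228,284) and (348,313). The table hub is at (304,233), the knob at (337,229), the nose at (323,290) and the latch plate at about (347,292). The empty nest is at (326,208). The turquoise bars at (213,175), (209,222) and (336,340) are decoys.

```bash
python3 - <<'E'
from h import *
for n in('top0','scene0'):
    s=pickle.load(open(n+'.pkl','rb')); x=cloud(s)
    print(n,x[200,150],x[233,304])
    np.save(n+'c.npy',x)
s=pickle.load(open('top0.pkl','rb'))
c=s['pixels'][150:320,220:390,::-1]
cv2.imwrite('pics/crop1.png',cv2.resize(c,None,fx=3.5,fy=3.5,interpolation=cv2.INTER_CUBIC))
s=pickle.load(open('scene0.pkl','rb'))
c=s['pixels'][175:355,240:420,::-1]
cv2.imwrite('pics/crop2.png',cv2.resize(c,None,fx=3.3,fy=3.3,interpolation=cv2.INTER_CUBIC))
E
```

```text
top0 [0.67876878 0.52730827 0.0014217 ] [0.61221707 0.06709579 0.08145971]
scene0 [ 0.49819438 -0.60529562 -0.00111325] [ 0.62039353 -0.00845494  0.21152085]
```

View pics/crop1.png

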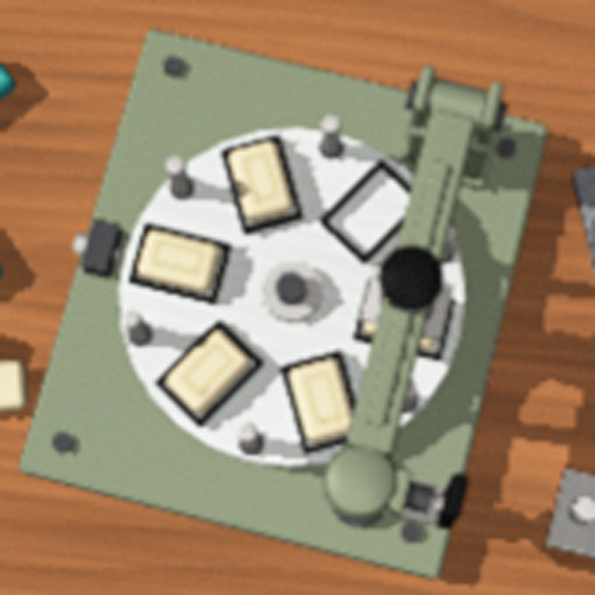

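View pics/crop2.png

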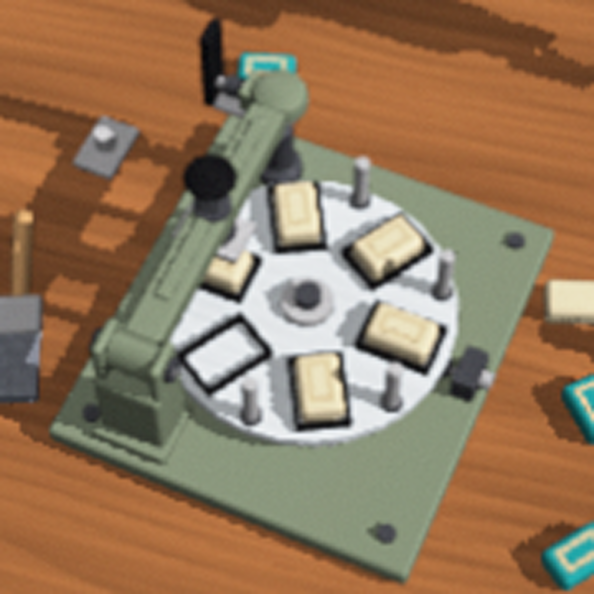

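Candidates for the index pin in crop1 are (250,435), (140,330), (178,180) and (331,137). The one at (250,435) stands straight towards -x of the hub, so that is the one I want. The latch plate is at crop1 (455,500) and crop2 (211,60). Next I fit the press pose.

```bash
python3 - <<'E'
from h import *
from scipy.optimize import least_squares
S={n:pickle.load(open(n+'.pkl','rb')) for n in('top0','scene0')}
def proj(s,P): return cv2.projectPoints(P,cv2.Rodrigues(np.array(s['R'],float))[0],np.array(s['t'],float),np.array(s['intrinsics'],float),np.array([s['k1'],0,0,0,0.]))[0].reshape(-1,2)
off={'top0':(220,150,3.5),'scene0':(240,175,3.3)}
pin=lambda a:[122*np.cos(np.radians(a)),90+122*np.sin(np.radians(a)),116]
obs={'scene0':[(pin(180),(362,163)),(pin(120),(447,257)),(pin(60),(394,372)),(pin(0),(251,382)),((0,90,56),(305,300)),],
'top0':[(pin(180),(247,430)),(pin(120),(133,325)),(pin(60),(176,162)),(pin(0),(331,122)),((0,90,56),(292,293))]}
def W(p,P): 
    P=np.asarray(P,float)/1000; c,s=np.cos(p[2]),np.sin(p[2])
    return np.stack([p[0]+c*P[:,0]-s*P[:,1],p[1]+s*P[:,0]+c*P[:,1],P[:,2]],1)
def res(p,only=None):
    r=[]
    for n in obs:
        if only and n!=only: continue
        x0,y0,k=off[n]
        r.append(proj(S[n],W(p,[o[0] for o in obs[n]]))-(np.array([o[1] for o in obs[n]])/k+[x0,y0]))
    return np.concatenate(r).ravel()
for o in('scene0','top0',None):
    f=least_squares(res,[.6,-.02,-.25],args=(o,),loss='soft_l1'); print(o,f.x,f.cost)
p=f.x; print(res(p).reshape(-1,2).round(1))
# cloud checks
for n in S:
    X=np.load(n+'c.npy').reshape(-1,3); C=S[n]['pixels'].reshape(-1,3).astype(int)
    c,s=np.cos(p[2]),np.sin(p[2]); d=X-[p[0],p[1],0]
    L=np.stack([c*d[:,0]+s*d[:,1],-s*d[:,0]+c*d[:,1],d[:,2]],1)*1000
    m=(L[:,2]>195)&(L[:,2]<225)&(np.hypot(L[:,0],L[:,1])<60); print(n,'knob',m.sum(),np.median(L[m],0),L[m].min(0),L[m].max(0))
    m=(abs(L[:,0]+140)<40)&(abs(L[:,1]+66)<30)&(L[:,2]>170)&(L[:,2]<225); print('plate',m.sum(),np.median(L[m],0),L[m].min(0),L[m].max(0))
    m=(L[:,2]>50)&(L[:,2]<60)&(np.hypot(L[:,0],L[:,1]-90)<150)&(C.min(1)>170)
    q=L[m]; h=cv2.convexHull(q[:,:2].astype(np.float32)); print('disc',cv2.minEnclosingCircle(h),np.median(q[:,2]))
    m=(L[:,2]>153)&(L[:,2]<166)&(abs(L[:,1])<40)&(abs(L[:,0])<110); q=L[m]; print('beam',np.polyfit(q[:,0],q[:,1],1),np.median(q,0))
    z=[np.ptp(0)] if 0 else 0
R=lambda P:W(p,[P])[0]
for k,P in dict(pin=(-122,90,105),axis=(0,90,55),latch=(-140,-66,188),hinge=(150,0,145)).items(): print(k,R(P).round(4))
E
```

```text
scene0 [ 0.60127195 -0.01572652 -0.14528027] 1.289335249689801
top0 [ 0.60416701 -0.01957198 -0.13892091] 1.9072273166843685
None [ 0.60296037 -0.01795768 -0.14140774] 5.619186984734258
[[-0.9  0.2]
 [-0.9 -0.2]
 [-0.8 -0.7]
 [-1.5  0.5]
 [-0.1  1.3]
 [-0.4  0.6]
 [-1.  -2. ]
 [-0.7  1. ]
 [-0.6  0.6]
 [-0.5 -0. ]]
top0 knob 269 [  0.81153768  -1.10786184 210.49533145] [-20.65419924 -22.8278386  199.91765459] [ 24.22605482  21.4105445  217.40653162]
plate 72 [-140.86585782  -63.68688892  209.62571678] [-153.8511993   -70.17559029  173.10849723] [-124.14234477  -58.31196312  215.0651477 ]
disc ((2.5475046634674072, 90.6611099243164), 135.3877410888672) 55.99180695297052
beam [ 0.0045838  -0.53460517] [-29.70454236  -0.52440696 160.90865713]
scene0 knob 183 [  1.16203082   4.0090587  210.47845413] [-25.19074502 -20.49378252 201.49099513] [ 22.11886107  24.56365042 217.62477783]
plate 91 [-136.65210301  -60.7903724   199.40309348] [-156.34074115  -69.9231339   170.52319732] [-124.91875232  -56.05140039  217.14982973]
disc ((-2.029973268508911, 92.0762710571289), 135.15066528320312) 55.95684086898021
beam [-0.01484501  5.38012717] [ 25.82837414   7.22326082 160.87003124]
pin [0.4949 0.0883 0.105 ]
axis [0.6156 0.0711 0.055 ]
latch [ 0.4551 -0.0636  0.188 ]
hinge [ 0.7515 -0.0391  0.145 ]
```

```bash
cat >> h.py <<'E'
from scipy.spatial.transform import Rotation as Ro, Slerp
PX,PY,PA=0.6030,-0.0180,-0.1414
RP=Ro.from_euler('z',PA)
def pose(P,yaw=0,tilt=0):
    "grasp-point at press-frame P mm; yaw (deg, ccw from above); tilt rad with the head -> TCP pos, rot"
    R=RP*Ro.from_euler('z',yaw,degrees=True)*Ro.from_euler('y',tilt)*Ro.from_matrix(np.diag([-1.,1,-1]))
    p=RP.apply(np.array(P)/1000)+[PX,PY,0]+R.apply([0,0,.019])
    return p,R
def cur():
    s=manip.sense(); return s['tcp_pos'],Ro.from_quat(s['tool_rot'])
def rel(a,b):
    return a[1].inv().apply(b[0]-a[0])/.8,(a[1].inv()*b[1]).as_rotvec()/np.pi
def go(path,n=5,start=None):
    "path: list of poses; groups of n rows per call"
    b=start or cur()
    for i in range(0,len(path),n):
        T=[rel(b,q) for q in path[i:i+n]]
        print('travel',[list(map(float,t[0].round(4))) for t in T],'turn',[list(map(float,t[1].round(4))) for t in T]); b=path[i:i+n][-1]
def line(b,n,a=None):
    a=a or cur(); sl=Slerp([0,1],Ro.concatenate([a[1],b[1]]))
    return [(a[0]+(b[0]-a[0])*k/n,sl(k/n)) for k in range(1,n+1)]
E
python3 - <<'E'
from h import *
go(line(pose([-122,90,200]),4),1)
E
```

```text
travel [[-0.132, -0.1099, 0.0053]] turn [[-0.0002, -0.0, -0.0203]]
travel [[-0.1248, -0.1181, 0.0053]] turn [[-0.0002, -0.0, -0.0203]]
travel [[-0.117, -0.1258, 0.0053]] turn [[-0.0002, -0.0, -0.0203]]
travel [[-0.1087, -0.133, 0.0052]] turn [[-0.0002, -0.0, -0.0203]]
```

Request:
apply_moves(claw=[0.2,0.2,0.2,0.2], travel=[[-0.132,-0.11,0.005],[-0.132,-0.11,0.005],[-0.132,-0.11,0.005],[-0.132,-0.11,0.005]], turn=[[0,0,-0.0203],[0,0,-0.0203],[0,0,-0.0203],[0,0,-0.0203]], newtons=50)

```text
t: 0.43
tcp_pos: [0.3056, 0.4496, 0.1935]
tool_rot: [0.167, 0.986, -0.002, -0.0]
force: [-0.5, -0.3, 0.1]
finger_gap: 0.6
gripper_force: 0.0
```

Request:
apply_moves(claw=[0.2,0.2,0.2,0.2], travel=[[-0.125,-0.118,0.005],[-0.125,-0.118,0.005],[-0.125,-0.118,0.005],[-0.125,-0.118,0.005]], turn=[[0,0,-0.0203],[0,0,-0.0203],[0,0,-0.0203],[0,0,-0.0203]])

```text
t: 0.77
tcp_pos: [0.37, 0.3286, 0.19]
tool_rot: [0.136, 0.991, -0.001, -0.0]
force: [0.4, 0.1, -0.8]
finger_gap: 0.601
gripper_force: 0.0
```

Request:
apply_moves(claw=[0.2,0.2,0.2,0.2], travel=[[-0.117,-0.126,0.005],[-0.117,-0.126,0.005],[-0.117,-0.126,0.005],[-0.117,-0.126,0.005]], turn=[[0,0,-0.0203],[0,0,-0.0203],[0,0,-0.0203],[0,0,-0.0203]])

```text
t: 1.1
tcp_pos: [0.4346, 0.2066, 0.1863]
tool_rot: [0.104, 0.995, -0.001, 0.001]
force: [0.5, 0.7, -0.2]
finger_gap: 0.597
gripper_force: 0.0
```

Request:
apply_moves(claw=[0.2,0.2,0.2,0.2,0.2], travel=[[-0.109,-0.133,0.005],[-0.109,-0.133,0.005],[-0.109,-0.133,0.005],[-0.109,-0.133,0.005],[-0.109,-0.133,0.005]], turn=[[0,0,-0.0203],[0,0,-0.0203],[0,0,-0.0203],[0,0,-0.0203],[0,0,-0.0203]])

```text
t: 1.52
tcp_pos: [0.4978, 0.0857, 0.1822]
tool_rot: [0.073, 0.997, -0.0, 0.001]
force: [-0.6, 0.2, 0.3]
finger_gap: 0.598
gripper_force: 0.0
```

```bash
python3 - <<'E'
from h import *
s=snap('wrist','w1'); go(line(pose([-122,90,200]),1)); go(line(pose([-122,90,107]),1))
X=cloud(s); d=RP.inv().apply((X-[PX,PY,0]).reshape(-1,3)).reshape(X.shape)*1000
m=(s['depth']>0)&(d[...,2]>105)&(d[...,2]<125)&(np.hypot(d[...,0]+122,d[...,1]-90)<25)
print(m.sum(),np.median(d[m],0),d[m].min(0),d[m].max(0)); v,u=np.nonzero(m); print(u.mean(),v.mean())
E
```

```text
travel [[0.0016, 0.0007, 0.0013]] turn [[0.0001, -0.0002, -0.0012]]
travel [[0.0015, 0.0007, 0.1176]] turn [[0.0001, -0.0002, -0.0012]]
334 [-125.72156165   90.72309137  117.58560094] [-131.1051088    84.15407614  105.0978588 ] [-117.96639225   97.59069279  119.51836413]
329.02694610778445 234.9011976047904
```

View pics/w1.png

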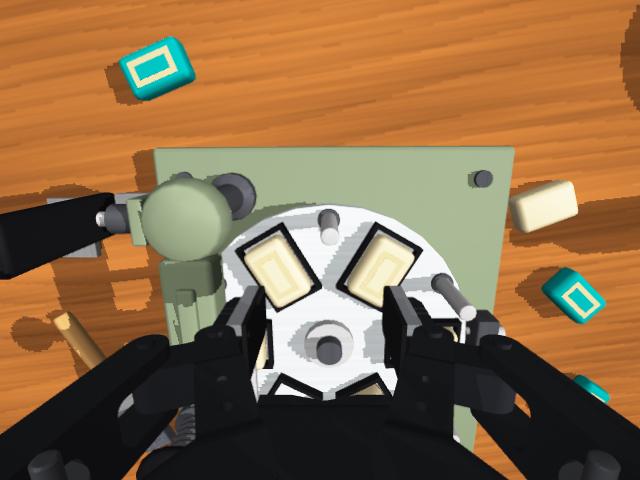

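The wrist view shows the chosen pin at (329,225), centred between the fingers at columns 250 to 400, with the press edge level. The measured pin is about (-124, 91, 118), which agrees with the fit to 2 mm. I go down and pinch it.

Request:
apply_moves(claw=[0.2,0.2,0.2,0.2,0.2], travel=[[0.003,0.001,0.04],[0.003,0.001,0.08],[0.003,0.001,0.1],[0.003,0.001,0.117],[0.003,0.001,0.117]], turn=[[0,0,-0.001],[0,0,-0.001],[0,0,-0.001],[0,0,-0.001],[0,0,-0.001]])

```text
t: 1.98
tcp_pos: [0.4897, 0.0915, 0.0863]
tool_rot: [0.068, 0.998, 0.0, -0.004]
force: [-0.9, 0.6, -0.9]
finger_gap: 0.602
gripper_force: 0.0
```

Request:
apply_moves(claw=[-1,-1,-1,-1,-1], travel=[[0,0,0],[0,0,0],[0,0,0],[0,0,0],[0,0,0]], turn=[[0,0,0],[0,0,0],[0,0,0],[0,0,0],[0,0,0]])

```text
t: 2.4
tcp_pos: [0.4939, 0.0898, 0.0897]
tool_rot: [0.069, 0.998, 0.0, 0.001]
force: [0.1, -0.2, -0.3]
finger_gap: 0.0
gripper_force: 0.0
```

```bash
python3 - <<'E'
from h import *
s=manip.sense(); print(s['finger_gap'],s['gripper_force'],s['force'])
p,R=cur(); L=RP.inv().apply(p-[PX,PY,0])*1000; print(L)
C=np.array([0.8,90.7]); v=L[:2]-C; r=np.hypot(*v); print(r,np.degrees(np.arctan2(v[1],v[0])))
path=[]
for k in range(1,16):
    a=-np.radians(4.0*k); c,sn=np.cos(a),np.sin(a); w=C+[c*v[0]-sn*v[1],sn*v[0]+c*v[1]]
    path.append((RP.apply(np.array([*w,L[2]])/1000)+[PX,PY,0],Ro.from_euler('z',a)*R))
go(path)
E
```

```text
0.0004929850715397479 0.0 [ 0.0706013  -0.2199306  -0.27757069]
[-123.20577747   91.34352701   89.71272692]
124.00744724874133 179.70266667247355
travel [[-0.0005, 0.0108, 0.0], [-0.0017, 0.0216, 0.0], [-0.0037, 0.0322, 0.0], [-0.0064, 0.0427, 0.0], [-0.0098, 0.0529, 0.0]] turn [[0.0, -0.0, 0.0222], [0.0001, -0.0, 0.0444], [0.0001, -0.0, 0.0667], [0.0002, -0.0, 0.0889], [0.0002, -0.0, 0.1111]]
travel [[-0.0005, 0.0108, 0.0], [-0.0017, 0.0216, 0.0], [-0.0037, 0.0322, 0.0], [-0.0064, 0.0427, 0.0], [-0.0098, 0.0529, 0.0]] turn [[0.0, -0.0, 0.0222], [0.0001, -0.0, 0.0444], [0.0001, -0.0, 0.0667], [0.0002, -0.0, 0.0889], [0.0002, -0.0, 0.1111]]
travel [[-0.0005, 0.0108, 0.0], [-0.0017, 0.0216, 0.0], [-0.0037, 0.0322, 0.0], [-0.0064, 0.0427, 0.0], [-0.0098, 0.0529, 0.0]] turn [[0.0, -0.0, 0.0222], [0.0001, -0.0, 0.0444], [0.0001, -0.0, 0.0667], [0.0002, -0.0, 0.0889], [0.0002, -0.0, 0.1111]]
```

The fingers shut completely, so they missed the pin. I look again.

```bash
python3 - <<'E'
from h import *
s=snap('wrist','w2'); s=snap('scene','s2')
c=s['pixels'][165:345,250:430,::-1]
cv2.imwrite('pics/s2c.png',np.hstack([cv2.resize(c,(400,400),interpolation=cv2.INTER_CUBIC),cv2.resize(cv2.imread('pics/w2.png'),(400,300)) if 0 else cv2.resize(cv2.imread('pics/w2.png')[100:400,150:500],(400,400))]))
E
```

```text
(no output)
```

View pics/s2c.png

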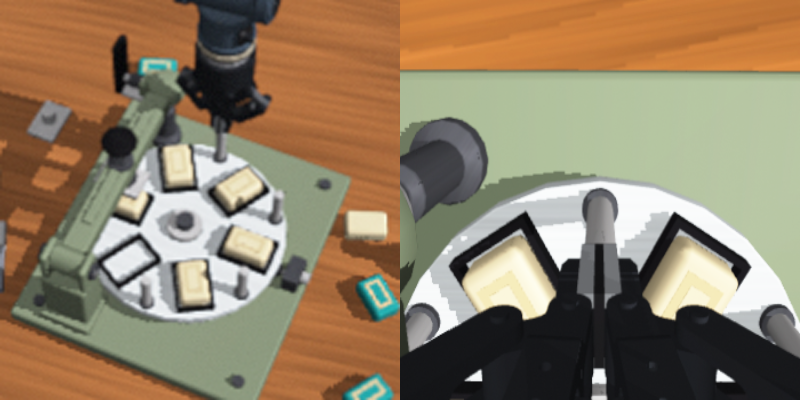

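The crops show the pin in line with the finger gap: scene crop (220,120)-(220,160), wrist crop (595,195)-(590,290). Depth will tell whether the pin is in front of the fingers or between them.

```bash
python3 - <<'E'
from h import *
for n in('w2','s2'):
    s=pickle.load(open({'w2':'w2.pkl','s2':'s2.pkl'}[n],'rb')); X=cloud(s)
    d=RP.inv().apply((X-[PX,PY,0]).reshape(-1,3)).reshape(X.shape)*1000
    print(n)
    if n=='w2':
        for v in range(260,380,8): print(v,d[v,318:340:4].round(0).astype(int).tolist(), s['pixels'][v,325])
    else:
        for v in range(205,242,2): print(v,d[v,343:356:3].round(0).astype(int).tolist(),s['pixels'][v,349])
print(manip.sense()['finger_gap'],manip.sense()['gripper_force'])
E
```

```text
w2
260 [[-130, 87, 82], [-131, 90, 84], [-131, 92, 83], [-130, 94, 82], [-128, 96, 75], [-123, 99, 59]] [127 126 127]
268 [[-130, 88, 95], [-131, 90, 96], [-131, 92, 96], [-131, 94, 96], [-129, 96, 91], [-116, 100, 56]] [130 129 129]
276 [[-130, 88, 107], [-131, 90, 108], [-131, 92, 107], [-131, 94, 107], [-129, 96, 104], [-111, 100, 56]] [134 132 133]
284 [[-136, 88, 130], [-135, 90, 129], [-135, 91, 129], [-135, 93, 129], [-136, 95, 130], [-135, 97, 129]] [20 20 21]
292 [[-135, 88, 136], [-136, 90, 138], [-135, 91, 137], [-135, 93, 136], [-136, 95, 138], [-135, 96, 137]] [19 20 21]
300 [[-136, 88, 145], [-135, 90, 144], [-136, 91, 145], [-135, 93, 145], [-135, 94, 144], [-135, 96, 144]] [19 19 21]
308 [[-136, 88, 152], [-136, 90, 151], [-135, 91, 151], [-136, 93, 152], [-136, 94, 152], [-135, 96, 151]] [18 18 19]
316 [[-136, 89, 158], [-135, 90, 157], [-136, 91, 158], [-136, 93, 158], [-135, 94, 157], [-136, 95, 158]] [19 18 20]
324 [[-134, 89, 160], [-134, 90, 160], [-134, 91, 160], [-134, 93, 160], [-137, 94, 165], [-137, 95, 166]] [31 30 32]
332 [[-132, 89, 161], [-131, 90, 160]
[... 1911 characters left out ...]
61, 67, 27], [-115, 94, 104], [-170, 84, 25], [-175, 92, 24]] [114 113 115]
231 [[-132, 69, 56], [-132, 78, 62], [-119, 93, 87], [-161, 88, 28], [-162, 97, 33]] [120 118 122]
233 [[-125, 71, 56], [-132, 79, 50], [-121, 92, 73], [-134, 98, 60], [-160, 98, 25]] [126 125 126]
235 [[-117, 75, 58], [-121, 83, 57], [-120, 93, 65], [-125, 101, 63], [-133, 108, 56]] [130 129 131]
237 [[-106, 79, 64], [-113, 86, 59], [-116, 95, 61], [-119, 104, 61], [-127, 111, 55]] [86 86 92]
239 [[-105, 80, 55], [-107, 89, 58], [-111, 97, 58], [-114, 106, 59], [-122, 113, 52]] [225 230 233]
241 [[-97, 83, 58], [-102, 91, 55], [-106, 100, 55], [-107, 109, 59], [-114, 116, 54]] [236 238 240]
0.0021169971874263798 0.0
```

```bash
python3 - <<'E'
from h import *
for n in('w1','w2'):
    s=pickle.load(open(n+'.pkl','rb')); R=np.array(s['R']);t=np.array(s['t']); print(n,(-R.T@t).round(4),R[2].round(3))
    X=cloud(s); D=s['depth']; d=RP.inv().apply((X-[PX,PY,0]).reshape(-1,3)).reshape(X.shape)*1000
    for u in (258,262,395,390,310,316,333,338):
        col=D[:,u]; v=np.arange(480); k=[(int(i),d[i,u].round(0).astype(int).tolist()) for i in range(225,330,1) if 0<col[i]<0.2][:3]; print(u,k)
    print(D[D>0].min())
s=manip.sense(); print(s['q'],s['tcp_pos'],s['tool_rot'])
E
```

```text
w1 [0.4301 0.095  0.3575] [ 0.264 -0.04  -0.964]
258 [(285, [-131, 60, 223]), (286, [-131, 60, 223]), (287, [-131, 60, 224])]
262 [(285, [-131, 61, 223]), (286, [-131, 61, 222]), (287, [-130, 61, 223])]
395 [(285, [-130, 117, 221]), (286, [-131, 117, 224]), (287, [-131, 116, 225])]
390 [(285, [-131, 115, 222]), (286, [-130, 115, 223]), (287, [-131, 114, 225])]
310 []
316 []
333 []
338 []
0.050018884
w2 [0.426  0.0985 0.2649] [ 0.265 -0.037 -0.964]
258 []
262 []
395 []
390 []
310 [(282, [-136, 85, 127]), (283, [-136, 85, 128]), (284, [-135, 85, 129])]
316 [(259, [-129, 86, 75]), (260, [-129, 86, 78]), (261, [-129, 86, 79])]
333 [(259, [-129, 96, 77]), (260, [-129, 96, 78]), (261, [-129, 96, 80])]
338 [(279, [-125, 98, 97]), (280, [-126, 98, 100]), (281, [-126, 98, 101])]
0.050026674
[-4.34390575e-02  5.34228073e-01  1.84071345e+00  2.83477177e-05
  7.65419628e-01 -1.47560369e+00] [0.49371453 0.08965129 0.08939801] [6.92705328e-02 9.97597722e-01 2.57551169e-05 6.15291435e-04]
```

Both wrist pictures put the real fingertips about 36 mm above the reported TCP (126 against 90, and 222 against 182), while the other two axes agree. The fingers therefore closed above the pin top. I open them, go 34 mm lower and close again, using measured tip heights from now on.

Request:
apply_moves(claw=[0,0,0,0,0], travel=[[0,0,0],[0,0,0],[0,0,0],[0,0,0.01],[0,0,0.02]], turn=[[0,0,0],[0,0,0],[0,0,0],[0,0,0],[0,0,0]])

```text
t: 2.92
tcp_pos: [0.4938, 0.0896, 0.0725]
tool_rot: [0.069, 0.998, 0.0, 0.001]
force: [-0.4, 0.1, -0.1]
finger_gap: 0.498
gripper_force: 0.0
```

Request:
apply_moves(claw=[0,0,0,0], travel=[[0,0,0.01],[0,0,0.018],[0,0,0.022],[0,0,0.022]], turn=[[0,0,0],[0,0,0],[0,0,0],[0,0,0]])

```text
t: 3.25
tcp_pos: [0.4924, 0.0897, 0.0539]
tool_rot: [0.069, 0.998, -0.0, -0.001]
force: [-0.7, 1.0, -0.6]
finger_gap: 0.499
gripper_force: 0.0
```

Request:
apply_moves(claw=[-1,-1,-1,-1,-1], travel=[[0,0,0],[0,0,0],[0,0,0],[0,0,0],[0,0,0]], turn=[[0,0,0],[0,0,0],[0,0,0],[0,0,0],[0,0,0]])

```text
t: 3.67
tcp_pos: [0.4937, 0.0902, 0.0555]
tool_rot: [0.069, 0.998, 0.0, 0.0]
force: [0.6, 3.9, 0.4]
finger_gap: 0.143
gripper_force: 48.7
```

```bash
python3 - <<'E'
from h import *
s=snap('wrist','w3'); X=cloud(s); D=s['depth']; d=RP.inv().apply((X-[PX,PY,0]).reshape(-1,3)).reshape(X.shape)*1000
for u in range(290,370,8): print(u,[(i,d[i,u].round(0).astype(int).tolist()) for i in range(225,330) if 0<D[i,u]<0.205][:2])
s=manip.sense(); print(s['t'],s['tcp_pos'],s['finger_gap'],s['gripper_force'],s['force'])
E
```

```text
290 [(251, [-135, 72, 46]), (252, [-135, 72, 47])]
298 [(250, [-136, 76, 45]), (251, [-136, 77, 47])]
306 [(249, [-136, 81, 44]), (250, [-136, 81, 46])]
314 [(249, [-137, 85, 46]), (250, [-136, 85, 47])]
322 [(248, [-137, 90, 46]), (249, [-137, 90, 47])]
330 [(248, [-137, 94, 45]), (249, [-137, 94, 47])]
338 [(249, [-137, 99, 46]), (250, [-137, 99, 48])]
346 [(250, [-136, 103, 45]), (251, [-136, 103, 47])]
354 [(251, [-135, 108, 46]), (252, [-135, 107, 48])]
362 [(252, [-135, 112, 47]), (253, [-135, 112, 48])]
3.7167 [0.49366796 0.09012347 0.05552342] 0.14747524209181656 48.75838100910187 [ 1.39948567  5.34664582 -0.585153  ]
```

The pin is gripped: the gap is 12.5 mm and the force 49 N. Next I work out the arc.

```bash
python3 - <<'E'
from h import *
p,R=cur(); L=RP.inv().apply(p-[PX,PY,0])*1000; print(L)
C=np.array([-1,90.7]); v=L[:2]-C
path=[]
for k in range(1,16):
    a=-np.radians(4.0*k); c,sn=np.cos(a),np.sin(a); w=C+[c*v[0]-sn*v[1],sn*v[0]+c*v[1]]
    path.append((RP.apply(np.array([*w,L[2]])/1000)+[PX,PY,0],Ro.from_euler('z',a)*R))
go(path[:5])
E
```

```text
[-123.47862794   91.63627908   55.52342226]
travel [[-0.0005, 0.0107, 0.0], [-0.0017, 0.0213, 0.0], [-0.0037, 0.0318, 0.0], [-0.0064, 0.0421, 0.0], [-0.0098, 0.0523, 0.0]] turn [[0.0, -0.0, 0.0222], [0.0, -0.0, 0.0444], [0.0001, -0.0, 0.0667], [0.0001, -0.0001, 0.0889], [0.0001, -0.0001, 0.1111]]
```

Request:
apply_moves(claw=[-1,-1,-1,-1,-1], travel=[[-0.0005,0.0107,0],[-0.0017,0.0213,0],[-0.0037,0.0318,0],[-0.0064,0.0421,0],[-0.0098,0.0523,0]], turn=[[0,0,0.0222],[0,0,0.0444],[0,0,0.0667],[0,0,0.0889],[0,0,0.1111]])

```text
t: 4.13
tcp_pos: [0.5064, 0.1299, 0.0555]
tool_rot: [0.243, 0.97, -0.001, -0.0]
force: [-0.4, 0.2, 2.2]
finger_gap: 0.143
gripper_force: 49.4
```

Low forces and the pin still held, so I carry on.

Request:
apply_moves(claw=[-1,-1,-1,-1,-1], travel=[[-0.0005,0.0107,0],[-0.0017,0.0213,0],[-0.0037,0.0318,0],[-0.0064,0.0421,0],[-0.0098,0.0523,0]], turn=[[0,0,0.0222],[0,0,0.0444],[0,0,0.0667],[0,0,0.0889],[0,0,0.1111]])

```text
t: 4.55
tcp_pos: [0.5325, 0.1637, 0.0555]
tool_rot: [0.408, 0.913, -0.001, -0.001]
force: [-1.9, 1.3, 3.2]
finger_gap: 0.149
gripper_force: 49.5
```

Request:
apply_moves(claw=[-1,-1,-1,-1,-1,-1], travel=[[-0.0005,0.0107,0],[-0.0017,0.0213,0],[-0.0037,0.0318,0],[-0.0064,0.0421,0],[-0.0098,0.0523,0]], turn=[[0,0,0.0222],[0,0,0.0444],[0,0,0.0667],[0,0,0.0889],[0,0,0.1111]])

```text
invalid input
```

```bash
python3 - <<'E'
from h import *
p,R=cur(); L=RP.inv().apply(p-[PX,PY,0])*1000; v=L[:2]-[-1,90.7]; print(L,np.hypot(*v),180-np.degrees(np.arctan2(v[1],v[0])),manip.sense()['force'])
E
```

```text
[-95.41258846 169.90777183  55.52928191] 123.23801352401483 39.99508645095696 [-1.90293534  1.30330671  3.20350781]
```

Request:
apply_moves(claw=[-1,-1,-1,-1,-1], travel=[[-0.0005,0.0107,0],[-0.0017,0.0213,0],[-0.0037,0.0318,0],[-0.0064,0.0421,0],[-0.0098,0.0523,0]], turn=[[0,0,0.0222],[0,0,0.0444],[0,0,0.0667],[0,0,0.0889],[0,0,0.1111]])

```text
t: 4.97
tcp_pos: [0.5657, 0.1851, 0.0555]
tool_rot: [0.559, 0.829, -0.003, -0.003]
force: [-2.8, 2.8, 2.1]
finger_gap: 0.148
gripper_force: 49.6
```

Request:
apply_moves(claw=[-1,-1,-1], travel=[[0,0,0],[0,0,0],[0,0,0]], turn=[[0,0,0],[0,0,0],[0,0,0]])

```text
t: 5.22
tcp_pos: [0.569, 0.1865, 0.0555]
tool_rot: [0.559, 0.829, 0.0, -0.001]
force: [-1.7, 5.2, 2.2]
finger_gap: 0.142
gripper_force: 50.6
```

Request:
apply_moves(claw=[-0.1,-0.1,-0.1,-0.1,-0.1], travel=[[0,0,0],[0,0,0],[0,0,0],[0,0,0],[0,0,0]], turn=[[0,0,0],[0,0,0],[0,0,0],[0,0,0],[0,0,0]])

```text
t: 5.63
tcp_pos: [0.5699, 0.1851, 0.0552]
tool_rot: [0.559, 0.829, -0.0, 0.0]
force: [-0.2, 0.9, 0.0]
finger_gap: 0.454
gripper_force: 0.0
```

```bash
python3 - <<'E'
from h import *
p,R=cur(); L=RP.inv().apply(p-[PX,PY,0])*1000; v=L[:2]-[-1,90.7]; print(L,np.hypot(*v),180-np.degrees(np.arctan2(v[1],v[0])),manip.sense()['force'])
E
```

```text
[-61.39819997 196.40302228  55.16579575] 121.74182304944314 60.256559938412806 [-0.15271397  0.89686975  0.04857617]
```

The table is at about 60°. I raise the gripper, check the pin positions, and plan the move to above the latch. On the way I tilt the tool to test whether the 36 mm offset is fixed to the tool.

Request:
apply_moves(claw=[0,0,0,0,0], travel=[[0,0,-0.03],[0,0,-0.08],[0,0,-0.13],[0,0,-0.18],[0,0,-0.21]], turn=[[0,0,0],[0,0,0],[0,0,0],[0,0,0],[0,0,0]])

```text
t: 6.05
tcp_pos: [0.5717, 0.1856, 0.2278]
tool_rot: [0.559, 0.829, 0.002, 0.003]
force: [0.7, 0.2, 1.0]
finger_gap: 0.498
gripper_force: 0.0
```

```bash
sed -i 's/\[0,0,.019\]/[0,0,.055]/' h.py; python3 - <<'E'
from h import *
s=snap('wrist','w4'); s=snap('top','t4')
go(line(pose([-140,-66,285],0,0.35),4),1)
X=cloud(s).reshape(-1,3); L=RP.inv().apply(X-[PX,PY,0])*1000; C=s['pixels'].reshape(-1,3).astype(int)
r=np.hypot(L[:,0],L[:,1]-90)
m=(L[:,2]>100)&(L[:,2]<125)&(r>100)&(r<140)&(L[:,1]>30)
print(np.c_[np.degrees(np.arctan2(L[m,1]-90,L[m,0])).round(0),L[m].round(0)].tolist())
c=s['pixels'][150:320,220:390,::-1]; cv2.imwrite('pics/t4c.png',cv2.resize(c,None,fx=3.5,fy=3.5,interpolation=cv2.INTER_CUBIC))
E
```

```text
travel [[-0.0554, -0.0687, -0.002]] turn [[0.0152, 0.026, -0.0821]]
travel [[-0.0358, -0.0806, -0.0021]] turn [[0.0152, 0.026, -0.0821]]
travel [[-0.014, -0.0871, -0.0001]] turn [[0.0152, 0.026, -0.0821]]
travel [[0.0086, -0.0877, 0.0039]] turn [[0.0152, 0.026, -0.0821]]
[[2.0, 126.0, 94.0, 121.0], [1.0, 128.0, 91.0, 119.0], [-0.0, 129.0, 89.0, 118.0], [-2.0, 129.0, 86.0, 120.0], [3.0, 125.0, 96.0, 114.0], [2.0, 125.0, 93.0, 118.0], [0.0, 125.0, 91.0, 118.0], [-1.0, 127.0, 89.0, 114.0], [-2.0, 126.0, 86.0, 119.0], [-3.0, 125.0, 83.0, 124.0], [2.0, 121.0, 95.0, 120.0], [1.0, 122.0, 93.0, 118.0], [0.0, 123.0, 90.0, 115.0], [-1.0, 122.0, 87.0, 123.0], [-3.0, 122.0, 85.0, 123.0], [-4.0, 123.0, 82.0, 123.0], [2.0, 120.0, 95.0, 112.0], [1.0, 118.0, 92.0, 121.0], [-2.0, 120.0, 87.0, 119.0], [-3.0, 120.0, 84.0, 121.0], [-4.0, 123.0, 82.0, 114.0], [1.0, 119.0, 92.0, 110.0], [-1.0, 116.0, 88.0, 121.0], [-2.0, 118.0, 86.0, 116.0], [-3.0, 120.0, 84.0, 113.0], [-4.0, 124.0, 82.0, 102.0], [1.0, 119.0, 92.0, 101.0], [-1.0, 117.0, 89.0, 111.0], [-2.0, 117.0, 86.0, 112.0], [-3.0, 120.0, 84.0, 106.0],
[... 1024 characters left out ...]
8.0, -116.0, 86.0, 124.0], [177.0, -120.0, 96.0, 119.0], [178.0, -119.0, 94.0, 116.0], [179.0, -119.0, 91.0, 121.0], [-180.0, -118.0, 89.0, 114.0], [-178.0, -118.0, 86.0, 118.0], [-177.0, -116.0, 84.0, 112.0], [177.0, -122.0, 96.0, 115.0], [179.0, -122.0, 93.0, 122.0], [180.0, -121.0, 91.0, 115.0], [-179.0, -121.0, 88.0, 118.0], [-178.0, -120.0, 85.0, 121.0], [-177.0, -120.0, 83.0, 122.0], [179.0, -124.0, 92.0, 118.0], [-180.0, -124.0, 90.0, 118.0], [-178.0, -123.0, 85.0, 120.0], [-177.0, -122.0, 83.0, 116.0], [179.0, -126.0, 92.0, 111.0], [-180.0, -126.0, 89.0, 118.0], [-179.0, -126.0, 87.0, 118.0], [-178.0, -124.0, 85.0, 113.0], [-177.0, -123.0, 83.0, 104.0], [-179.0, -126.0, 87.0, 103.0]]
```

View pics/t4c.png

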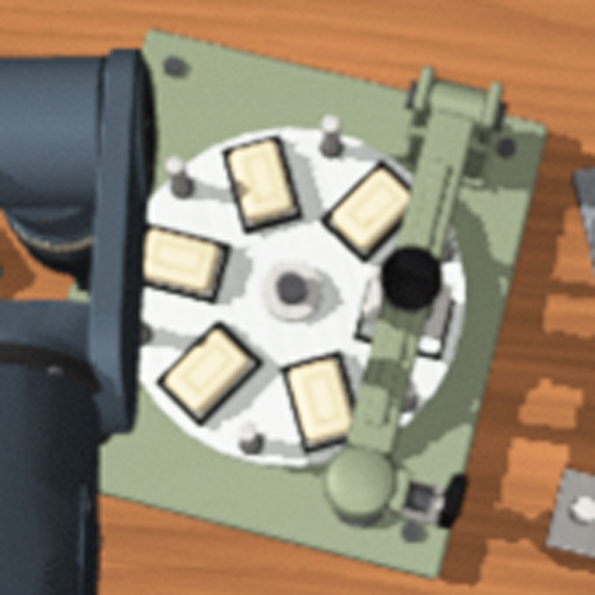

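The crop shows bars at all five outer nests and the empty nest under the head at (415,330). The pins are back at 0°, 60° and 180°, so the table is home. Now I move over the latch.

Request:
apply_moves(claw=[0,0,0,0], travel=[[-0.055,-0.069,-0.002],[-0.055,-0.069,-0.002],[-0.055,-0.069,-0.002],[-0.055,-0.069,-0.002]], turn=[[0.0152,0.026,-0.0821],[0.0152,0.026,-0.0821],[0.0152,0.026,-0.0821],[0.0152,0.026,-0.0821]])

```text
t: 6.48
tcp_pos: [0.5346, 0.1221, 0.2238]
tool_rot: [0.448, 0.893, 0.003, -0.048]
force: [0.1, 0.6, 1.0]
finger_gap: 0.498
gripper_force: 0.0
```

Request:
apply_moves(claw=[0,0,0,0], travel=[[-0.036,-0.081,-0.002],[-0.036,-0.081,-0.002],[-0.036,-0.081,-0.002],[-0.036,-0.081,-0.002]], turn=[[0.0152,0.026,-0.0821],[0.0152,0.026,-0.0821],[0.0152,0.026,-0.0821],[0.0152,0.026,-0.0821]])

```text
t: 6.82
tcp_pos: [0.5007, 0.0612, 0.2254]
tool_rot: [0.328, 0.94, 0.006, -0.094]
force: [0.5, 1.0, -1.2]
finger_gap: 0.499
gripper_force: 0.0
```

Request:
apply_moves(claw=[0,0,0,0], travel=[[-0.014,-0.087,0],[-0.014,-0.087,0],[-0.014,-0.087,0],[-0.014,-0.087,0]], turn=[[0.0152,0.026,-0.0821],[0.0152,0.026,-0.0821],[0.0152,0.026,-0.0821],[0.0152,0.026,-0.0821]])

```text
t: 7.15
tcp_pos: [0.467, 0.0007, 0.2271]
tool_rot: [0.201, 0.97, 0.009, -0.138]
force: [0.5, -0.2, -0.1]
finger_gap: 0.499
gripper_force: 0.0
```

Request:
apply_moves(claw=[0,0,0,0,0], travel=[[0.009,-0.088,0.004],[0.009,-0.088,0.004],[0.009,-0.088,0.004],[0.009,-0.088,0.004],[0.009,-0.088,0.004]], turn=[[0.0152,0.026,-0.0821],[0.0152,0.026,-0.0821],[0.0152,0.026,-0.0821],[0.0152,0.026,-0.0821],[0.0152,0.026,-0.0821]])

```text
t: 7.57
tcp_pos: [0.4324, -0.0598, 0.2291]
tool_rot: [0.071, 0.981, 0.012, -0.179]
force: [-0.0, 1.0, -0.6]
finger_gap: 0.503
gripper_force: 0.0
```

```bash
python3 - <<'E'
from h import *
s=manip.sense(); w=snap('wrist','w5')
def cam(w,p,q):
    R=np.array(w['R']); c=-R.T@np.array(w['t']); r=Ro.from_quat(q).inv(); return r.apply(c-p),(r*Ro.from_matrix(R.T)).as_rotvec()
print('tilted',cam(w,s['tcp_pos'],s['tool_rot']),s['t'],s['q'].round(2))
print('w2',cam(pickle.load(open('w2.pkl','rb')),np.array([.49371,.08965,.0894]),[6.92705328e-02,9.97597722e-01,2.6e-05,6.15e-04]))
go(line(pose([-140,-66,260]),1))
X=cloud(w); d=RP.inv().apply((X-[PX,PY,0]).reshape(-1,3)).reshape(X.shape)*1000
m=(w['depth']>0)&(abs(d[...,0]+140)<30)&(abs(d[...,1]+66)<16)&(d[...,2]>175)&(d[...,2]<225)&(w['pixels'].max(-1)<70)
q=d[m]; print(m.sum(),q.min(0),q.max(0),np.median(q,0)); t=q[q[:,2]>207]; print(len(t),t.min(0),t.max(0),t.mean(0))
E
```

```text
tilted (array([ 0.0679787 , -0.00074854, -0.17496633]), array([-0.21054835, -0.21172628,  1.56007002])) 7.5667 [-0.34  0.42  1.6  -0.07  1.47 -1.75]
w2 (array([ 0.06805336, -0.00058567, -0.17562987]), array([-0.21128344, -0.21196957,  1.55954942]))
travel [[-0.0377, -0.0006, 0.018]] turn [[-0.0007, -0.1148, -0.0004]]
931 [-157.82723074  -70.451116    179.39711876] [-127.86286451  -59.62632517  212.20094528] [-143.1748472   -65.05770337  209.33388959]
882 [-157.64696066  -70.42467861  207.04021994] [-128.08341975  -59.63381469  212.20094528] [-142.8771497   -65.06220838  209.32237583]
```

View pics/w5.png

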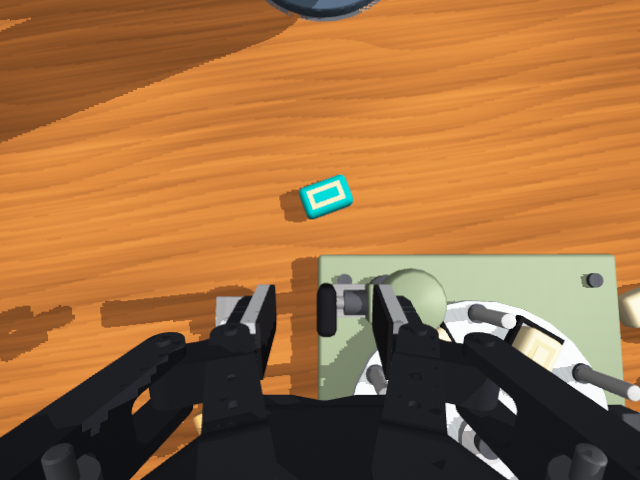

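The offset is fixed to the tool, since the camera pose in the tool frame is unchanged. The wrist view shows the plate at (327,310) between the fingers. It measures (-142.5, -65, top 209), which agrees with the text. I untilt, go down and pinch it.

Request:
apply_moves(claw=[0,0,0,0,0], travel=[[-0.0365,0,0.018],[-0.0365,0,0.018],[-0.0365,0,0.018],[-0.0365,0,0.018],[-0.0365,0,0.018]], turn=[[0,-0.1148,0],[0,-0.1148,0],[0,-0.1148,0],[0,-0.1148,0],[0,-0.1148,0]])

```text
t: 8.03
tcp_pos: [0.4525, -0.0629, 0.2059]
tool_rot: [0.071, 0.997, -0.001, -0.001]
force: [0.5, 0.6, 0.4]
finger_gap: 0.501
gripper_force: 0.0
```

```bash
python3 - <<'E'
from h import *
go(line(pose([-142,-65,187]),1)); print(manip.sense()['tcp_pos'])
E
```

```text
travel [[-0.001, 0.0011, 0.0924]] turn [[-0.0006, -0.0006, -0.0001]]
[ 0.45247044 -0.0629365   0.2059022 ]
```

Request:
apply_moves(claw=[0,0,0,0,0], travel=[[-0.001,0.001,0.03],[-0.001,0.001,0.06],[-0.001,0.001,0.08],[-0.001,0.001,0.092],[-0.001,0.001,0.092]], turn=[[0,0,0],[0,0,0],[0,0,0],[0,0,0],[0,0,0]])

```text
t: 8.45
tcp_pos: [0.4552, -0.0636, 0.1301]
tool_rot: [0.071, 0.997, -0.001, -0.002]
force: [0.4, 0.0, 0.1]
finger_gap: 0.502
gripper_force: 0.0
```

Request:
apply_moves(claw=[-1,-1,-1,-1,-1], travel=[[0,0,0],[0,0,0],[0,0,0],[0,0,0],[0,0,0]], turn=[[0,0,0],[0,0,0],[0,0,0],[0,0,0],[0,0,0]], newtons=80)

```text
t: 8.87
tcp_pos: [0.4563, -0.0633, 0.1327]
tool_rot: [0.071, 0.997, -0.001, 0.001]
force: [3.2, 4.9, -2.1]
finger_gap: 0.13
gripper_force: 77.8
```

```bash
python3 - <<'E'
from h import *
s=manip.sense(); p,R=cur(); print(RP.inv().apply(p-[PX,PY,0])*1000,s['finger_gap'],s['gripper_force'],RP.inv().apply(s['force']))
E
```

```text
[-138.84284167  -65.4948511   132.72664622] 0.12986594560198522 77.75238633155823 [ 2.51210072  5.343317   -2.11233137]
```

The plate is gripped: 11 mm and 78 N. I pull it 13 mm along -y.

Request:
apply_moves(claw=[-1,-1,-1,-1,-1], travel=[[0,-0.005,0],[0,-0.01,0],[0,-0.0145,0],[0,-0.0165,0],[0,-0.0165,0]], turn=[[0,0,0],[0,0,0],[0,0,0],[0,0,0],[0,0,0]])

```text
t: 9.28
tcp_pos: [0.4545, -0.0754, 0.1327]
tool_rot: [0.072, 0.997, 0.0, 0.001]
force: [4.9, 9.2, -2.6]
finger_gap: 0.128
gripper_force: 78.0
```

```bash
python3 - <<'E'
from h import *
s=manip.sense(); p,R=cur(); g=RP.inv().apply(p-[PX,PY,0]+R.apply([0,0,-.055]))*1000; print(g,s['finger_gap'],s['gripper_force'],RP.inv().apply(s['force']))
H=np.array([150,0,145.]); path=[]
for k in range(1,31):
    th=0.43*k/30; r=Ro.from_euler('y',th)
    q=r.apply(g-H)+H; path.append((RP.apply(q/1000)+[PX,PY,0]+(RP*r*RP.inv()*R).apply([0,0,.055]),RP*r*RP.inv()*R))
go(path[:5]);go(path[5:10],5,path[4])
E
```

```text
[-139.03846954  -77.82018742  187.66715798] 0.12837935981894202 77.95109868049622 [ 3.53710253  9.7661843  -2.63604005]
travel [[0.0002, 0.0, -0.0052], [0.0003, 0.0, -0.0104], [0.0003, 0.0, -0.0155], [0.0002, 0.0, -0.0207], [0.0001, 0.0, -0.0259]] turn [[0.0, 0.0046, 0.0], [0.0, 0.0091, 0.0], [0.0, 0.0137, 0.0], [0.0, 0.0182, 0.0], [0.0001, 0.0228, 0.0]]
travel [[0.0002, 0.0, -0.0052], [0.0003, 0.0, -0.0104], [0.0003, 0.0, -0.0155], [0.0002, 0.0, -0.0207], [0.0001, 0.0, -0.0259]] turn [[0.0, 0.0046, 0.0], [0.0, 0.0091, 0.0], [0.0, 0.0137, 0.0], [0.0, 0.0182, 0.0], [0.0001, 0.0228, 0.0]]
```

The spring reads 9.8 N, which means about 12.5 mm out. I lift along the arc.

Request:
apply_moves(claw=[-1,-1,-1,-1,-1], travel=[[0.0002,0,-0.0052],[0.0003,0,-0.0104],[0.0003,0,-0.0155],[0.0002,0,-0.0207],[0.0001,0,-0.0259]], turn=[[0,0.0046,0],[0,0.0091,0],[0,0.0137,0],[0,0.0182,0],[0,0.0228,0]])

```text
t: 9.7
tcp_pos: [0.4544, -0.0746, 0.1531]
tool_rot: [0.072, 0.997, 0.003, -0.035]
force: [5.0, 8.9, -4.9]
finger_gap: 0.131
gripper_force: 78.2
```

Request:
apply_moves(claw=[-1,-1,-1,-1,-1], travel=[[0.0002,0,-0.0052],[0.0003,0,-0.0104],[0.0003,0,-0.0155],[0.0002,0,-0.0207],[0.0001,0,-0.0259]], turn=[[0,0.0046,0],[0,0.0091,0],[0,0.0137,0],[0,0.0182,0],[0,0.0228,0]])

```text
t: 10.12
tcp_pos: [0.4558, -0.0744, 0.1736]
tool_rot: [0.071, 0.995, 0.006, -0.07]
force: [4.7, 10.4, -5.6]
finger_gap: 0.13
gripper_force: 78.2
```

The vertical load is only about 3 to 5 N more, so the head is lifting freely.

Request:
apply_moves(claw=[-1,-1,-1,-1,-1], travel=[[0.0002,0,-0.0052],[0.0003,0,-0.0104],[0.0003,0,-0.0155],[0.0002,0,-0.0207],[0.0001,0,-0.0259]], turn=[[0,0.0046,0],[0,0.0091,0],[0,0.0137,0],[0,0.0182,0],[0,0.0228,0]])

```text
t: 10.53
tcp_pos: [0.4585, -0.0744, 0.1939]
tool_rot: [0.071, 0.992, 0.009, -0.106]
force: [5.0, 9.0, -5.8]
finger_gap: 0.131
gripper_force: 78.3
```

Request:
apply_moves(claw=[-1,-1,-1,-1,-1], travel=[[0.0002,0,-0.0052],[0.0003,0,-0.0104],[0.0003,0,-0.0155],[0.0002,0,-0.0207],[0.0001,0,-0.0259]], turn=[[0,0.0046,0],[0,0.0091,0],[0,0.0137,0],[0,0.0182,0],[0,0.0228,0]])

```text
t: 10.95
tcp_pos: [0.4627, -0.0748, 0.214]
tool_rot: [0.07, 0.987, 0.012, -0.142]
force: [4.0, 9.8, -4.9]
finger_gap: 0.13
gripper_force: 78.3
```

Request:
apply_moves(claw=[-1,-1,-1,-1,-1], travel=[[0.0002,0,-0.0052],[0.0003,0,-0.0104],[0.0003,0,-0.0155],[0.0002,0,-0.0207],[0.0001,0,-0.0259]], turn=[[0,0.0046,0],[0,0.0091,0],[0,0.0137,0],[0,0.0182,0],[0,0.0228,0]])

```text
t: 11.37
tcp_pos: [0.4683, -0.0754, 0.2338]
tool_rot: [0.07, 0.982, 0.015, -0.177]
force: [3.2, 9.7, -5.4]
finger_gap: 0.133
gripper_force: 78.4
```

Request:
apply_moves(claw=[-1,-1,-1,-1,-1], travel=[[0.0002,0,-0.0052],[0.0003,0,-0.0104],[0.0003,0,-0.0155],[0.0002,0,-0.0207],[0.0001,0,-0.0259]], turn=[[0,0.0046,0],[0,0.0091,0],[0,0.0137,0],[0,0.0182,0],[0,0.0228,0]])

```text
t: 11.78
tcp_pos: [0.4753, -0.0763, 0.2532]
tool_rot: [0.069, 0.975, 0.017, -0.212]
force: [3.2, 8.5, -5.2]
finger_gap: 0.125
gripper_force: 78.3
```

Request:
apply_moves(claw=[-1,-1,-1,-1,-1], travel=[[0,0,0],[0,0,0],[0,0,0],[0,0,0],[0,0,0]], turn=[[0,0,0],[0,0,0],[0,0,0],[0,0,0],[0,0,0]])

```text
t: 12.2
tcp_pos: [0.4752, -0.0763, 0.253]
tool_rot: [0.069, 0.975, 0.017, -0.212]
force: [2.8, 9.1, -4.2]
finger_gap: 0.127
gripper_force: 78.4
```

```bash
python3 - <<'E'
from h import *
s=manip.sense(); p,R=cur(); g=RP.inv().apply(p-[PX,PY,0]+R.apply([0,0,-.055]))*1000; print(g,s['finger_gap'],s['gripper_force'],RP.inv().apply(s['force']),(R.apply([0,0,1])))
for n in('top','scene'):
    w=snap(n,n+'9'); L=RP.inv().apply(cloud(w).reshape(-1,3)-[PX,PY,0])*1000
    m=(abs(L[:,1])<12)&(L[:,0]>-120)&(L[:,0]<130)&(np.hypot(L[:,0]-20,0)>40)&(L[:,2]>150)&(L[:,2]<330)
    C=w['pixels'].reshape(-1,3).astype(int); m&=(C[:,1]>C[:,0]+5)
    print(n,m.sum(),np.arctan(-np.polyfit(L[m,0],L[m,2],1)[0]) if m.sum()>5 else 0)
E
```

```text
[-95.45174596 -75.93824759 302.99187027] 0.12658684272825974 78.39320182800293 [ 1.4584517   9.43594849 -4.17655473] [-0.41062872  0.06233509 -0.90966938]
top 74 0.4437869621986822
scene 567 0.42610397979862025
```

View pics/scene9.png

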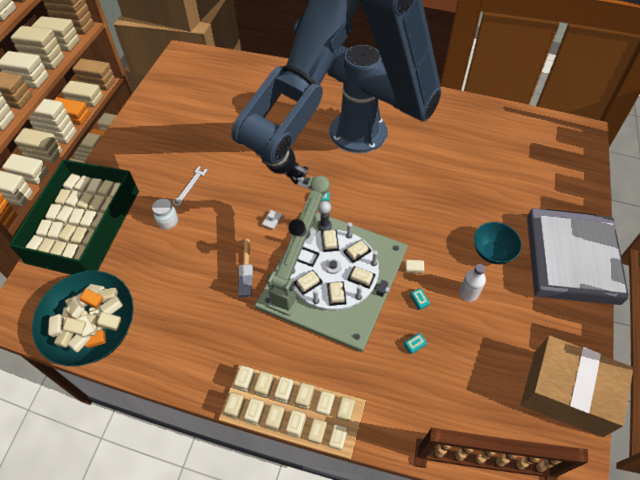

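The scene view shows the head held up with its nose at (318,185) and the ball bare at (325,207). The empty nest is under the die at (308,258) and all five bars are seated. The head angle is about 0.43 rad, so I hand the job in.

```bash
python3 -c "
from station import manip
print(manip.sign_off())"
```

```text
the job is handed in; nothing more can be done
None
```

I turned the table one position clockwise and it homed with the empty nest under the die; the latch is pulled, the head is held still at about 0.43 rad (nose about 120 mm up), all five bars are seated, and the job is handed in, though the sign-off returned no verdict.

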